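Find the flap that gives and push it open

ROBOT

A 7-joint arm with a two-finger parallel gripper is mounted at the origin on the work surface. World frame = base frame: x ahead of the robot, y to its left, z up, the work surface at z = 0. Lengths are in mm, angles in degrees, forces in N, time in s.
With the tool pointing down it reaches from about 425 to 875 mm from the base axis. Payload 8.4 kg.
Tool frame: the origin (TCP) lies midway between the tips of the shut fingers; the grasp point (between the pads) lies 19 mm behind it; z points along the fingers, y is the line along which they close (so a half turn about z gives the same grasp; the last joint's range is limited). The gripper opens to 85 mm and grips with 20 to 120 N. Pads are 22 mm wide; open, the fingers measure 114 mm over their backs; the gripper's body (76 mm by 85 mm) begins 54 mm behind the grasp point. The pads swing forward as they close: fully open they stand 13 mm farther back than shut.
Start: joints at [-80.799, 19.091, 2.286, 83.961, -0.768, 76.965, -3.352], TCP at [166.979, 628.158, 231.308] pointing down, gripper open.
Joint ranges: [-147.57, 147.57], [-21.85, 119.76], [-74.77, 79.35], [14.55, 137.4], [-85.83, 265.84], [4.83, 119.75], [-152.11, 152.11]. Speed limits (degrees/s): [127.2, 127.2, 159.86, 159.86, 180, 180, 180].

INTERFACE

Orientations are given as a 3x3 rotation matrix whose columns are the frame's x, y, z axes.
In Python, from cell import bot, imaging, spotter gives the robot as it stands.
- The arm moves only by the tool drive_tool, never from a script. Its arguments are lists of equal length, an entry for each row: "delta_pos": the shift along the tool's x, y, z as a fraction of full scale, a list of three; "dr": the turn, a rotation vector about the tool's x, y, z as a fraction of full scale, a list of three; "jaw": the gripper's target within -1 to 1 (fully open at 1, half-way at 0, shut at -1). A call has 1 to 8 rows; each row shifts and turns the commanded pose from where the row before left it, along the tool's axes as they then stand; what a row does not reach is not made up. Full scale, the value 1, is 100 mm for a shift and pi/2 rad for a turn. A row lasts 1/12 s, in which the tool goes at most 41.7 mm and 7.16 degrees, less where a joint would pass 70% of its speed; a pose out of reach is approached as far as the arm can. A call with a number of a shift or a turn outside -1 to 1 is refused whole. A call with a gripper value outside its range is refused whole. The fingers move at their own pace and stop on an object; the grip force is fixed at half the most. Time passes only in rows, so rows that do not move let the fingers close. It gives the time, the measured TCP pose, the force, the opening and the grip force at its end, in the units of the state.
- bot.read_state(): the state, without advancing time (a new reading comes with each control period).
- imaging.grab_frame(name): name is "scene" or "top" or "wrist"; returns a dict with "image" (420x560x3 uint8, red, green, blue), "z_map" (420x560 float32, mm along the optical axis (not along the pixel's ray), 0 where there is no reading), "intrinsics" (3x3 intrinsics, pixels), "position" and "orientation" of the camera in the world. Camera axes: x right, y down, z forward; pixel columns grow to the right and rows downward; lengths in mm; the calibration is good to about 2 mm. A picture is of the moment at which its call begins.
- bot.hand_in(): hands the job in; it is judged then, once.
Trained networks look in the newest picture that a camera, given by its name, has taken for a name from the list of things; names that differ only in an ending like _2 or _b are one class to them, and where a whole thing is asked for, a point or a joint stands for the part that bears it (a point fixed in the world has none). Each returns a list of dicts, best first, with "conf" (0 to 1); they miss things now and then, are a little off and sometimes report something else, mostly with a low value. They report only what shows in the picture. A call takes as long as a camera call.
- spotter.spot_in(camera, thing): "centre" ([x, y, z] in mm, in the coordinates of the camera as it stood for that picture, good to about 4 mm: the middle of the surface that is visible of it).
The state is a dict: "t": time; "joint_positions": joint angles; "joint_velocities": joint speeds; "joint_torque": joint torques, N m; "tcp_pos": TCP position; "tcp_rot": TCP orientation; "ft_force": force on the tool from outside, world axes, zero at the start; "torque": the same for the moment, N m; "gripper_width": finger opening in mm; "gripper_force": force on a finger pad.
Only numpy, scipy, OpenCV 4.12 (cv2) and the standard library are available. Lean on these libraries where they do the work, as an engineer would, in place of code of your own. Each camera call takes 0.05 s, during which the arm holds its last target. There are 200 camera calls.

TASK

Three compartments of the spectacle collecting box are packed full and one is nearly empty: press the thumb marks of the flaps gently to find the flap that rocks (the others push back hard), then push that one down until it is open well past 45 degrees, leave it standing open and move clear. Only push with the fingertips: do not force the others (never more than 40 N), and leave the spectacles, bottle and case where they are.

Things in the scene. Friction and masses are not known exactly. Their poses are not given: they have to be found in the camera images.
- box: fixed blue box 110 (x) x 374 (y) x 130 mm tall; origin: centre of its underside, x away from the robot, y along the row (yaw within 0.25 rad). Four identical flaps 92 mm apart lie flush with its 130 mm rim. Unseen below: three compartments packed to 2.5 mm under the flap, one nearly empty (contents 30 mm high); which one changes
- flap1_press (a point): black 20 mm thumb mark on the top face of flap 1 (1 is at the box's +y end). Grey plate 90 (x) x 78 (y) x 6 mm in a 98 x 86 mm opening. Its pivot pin lies along box y, 40 mm from the mark towards box +x, 3 mm below the top face; the plate reaches 60 mm to the near side of the pin and 30 mm behind it. Site axes turn with the flap
- flap1 (a joint): angle of flap 1, rad: 0 shut (level), growing as the near (marked) end goes down and the tail rises; stop at 1.2. Pressing behind the pin moves nothing. A stiff pin keeps it at any angle; with room below 1 to 3 N at the mark turns it all the way. Over packed cases it meets a strong spring after 2 mm: about 10 N at 6 mm down, 25 N at 10 mm; let go, it returns below 0.1
- flap2_press (a point): black 20 mm thumb mark on the top face of flap 2 (1 is at the box's +y end). Grey plate 90 (x) x 78 (y) x 6 mm in a 98 x 86 mm opening. Its pivot pin lies along box y, 40 mm from the mark towards box +x, 3 mm below the top face; the plate reaches 60 mm to the near side of the pin and 30 mm behind it. Site axes turn with the flap
- flap2 (a joint): angle of flap 2, rad: 0 shut (level), growing as the near (marked) end goes down and the tail rises; stop at 1.2. Pressing behind the pin moves nothing. A stiff pin keeps it at any angle; with room below 1 to 3 N at the mark turns it all the way. Over packed cases it meets a strong spring after 2 mm: about 10 N at 6 mm down, 25 N at 10 mm; let go, it returns below 0.1
- flap3_press (a point): black 20 mm thumb mark on the top face of flap 3 (1 is at the box's +y end). Grey plate 90 (x) x 78 (y) x 6 mm in a 98 x 86 mm opening. Its pivot pin lies along box y, 40 mm from the mark towards box +x, 3 mm below the top face; the plate reaches 60 mm to the near side of the pin and 30 mm behind it. Site axes turn with the flap
- flap3 (a joint): angle of flap 3, rad: 0 shut (level), growing as the near (marked) end goes down and the tail rises; stop at 1.2. Pressing behind the pin moves nothing. A stiff pin keeps it at any angle; with room below 1 to 3 N at the mark turns it all the way. Over packed cases it meets a strong spring after 2 mm: about 10 N at 6 mm down, 25 N at 10 mm; let go, it returns below 0.1
- flap4_press (a point): black 20 mm thumb mark on the top face of flap 4 (1 is at the box's +y end). Grey plate 90 (x) x 78 (y) x 6 mm in a 98 x 86 mm opening. Its pivot pin lies along box y, 40 mm from the mark towards box +x, 3 mm below the top face; the plate reaches 60 mm to the near side of the pin and 30 mm behind it. Site axes turn with the flap
- flap4 (a joint): angle of flap 4, rad: 0 shut (level), growing as the near (marked) end goes down and the tail rises; stop at 1.2. Pressing behind the pin moves nothing. A stiff pin keeps it at any angle; with room below 1 to 3 N at the mark turns it all the way. Over packed cases it meets a strong spring after 2 mm: about 10 N at 6 mm down, 25 N at 10 mm; let go, it returns below 0.1
- specs: loose pair of black spectacles, 135 mm long, 135 mm wide, 46 mm tall, standing on the table on the robot's side of the box; origin under the middle of the front rims, temples along its x, towards the robot. A bystander
- cleaner: loose bottle of lens cleaner, 36 mm diameter, 100 mm tall, on the table behind the box; origin at the centre of its foot. A bystander
- case: loose grey hard spectacle case, 62 x 155 x 41 mm, on the table behind the box; origin at the centre of its underside. A bystander

How it is judged:
By the outcome, as a careful person would: the job done as asked, in the order asked, and still so for the second after the job is handed in, with the robot touching nothing.
It also fails if it takes over 45 s, if anything falls off the work surface, if the arm or the gripper's body presses on something with over 40 N, if the wrist force passes 120 N, or if a joint passes its speed limit or range.

## Working session

There is one attempt and no reset: what is moved stays moved. The work goes in short steps, Python scripts to look and compute and a tool call to move; the robot and the scene stay as the last step left them, time stands still between calls to the robot, and variables do not carry over. Pictures are saved under pics/ and viewed, at most 10 in all, crops included, and the job is handed in when it is done.

Besides the shell and the picture viewer there is one more tool, called after "Emit:" as name(argument=value, ...) on one line, values as JSON. drive_tool: Moves the arm, as the interface text tells. Shift numbers are shares of 100 mm and turn numbers shares of pi/2 rad, none past 1 either way. Its arguments: {"type":"object","properties":{"delta_pos":{"type":"array","items":{"type":"array","items":{"type":"number"}}},"dr":{"type":"array","items":{"type":"array","items":{"type":"number"}}},"jaw":{"type":"array","items":{"type":"number"}}},"required":["delta_pos","dr","jaw"]}

```bash
mkdir -p pics; cat > h.py <<'E'
import numpy as np, cv2
from cell import bot, imaging, spotter
def grab(n,fn=None):
    f=imaging.grab_frame(n)
    if fn: cv2.imwrite('pics/'+fn,f['image'][:,:,::-1])
    return f
def w(f,p): return np.array(f['orientation'])@np.array(p)+np.array(f['position'])
def pix(f,p): 
    q=np.array(f['intrinsics'])@np.array(p); return q[:2]/q[2]
E
python3 - <<'E'
from h import *
np.set_printoptions(precision=3,suppress=True)
s=bot.read_state();print(s['t'],s['tcp_pos'],s['tcp_rot'],s['ft_force'],s['gripper_width'])
for c in ['top','scene']:
    f=grab(c,c+'1.png')
    for n in ['flap1_press','flap2_press','flap3_press','flap4_press','box','specs','cleaner','case']:
        for d in spotter.spot_in(c,n)[:4]: print(c,n,round(d['conf'],2),w(f,d['centre']),pix(f,d['centre']))
E
```

```text
0.0 [166.857 627.75  230.406] [[-0.966  0.257 -0.   ]
 [ 0.257  0.966 -0.002]
 [-0.    -0.002 -1.   ]] [ 0.042 -0.403 -0.42 ] 85.58325012966156
top flap1_press 0.59 [545.714 137.649 130.287] [208.673 246.167]
top flap2_press 0.77 [554.253  49.413 129.792] [259.348 241.172]
top flap3_press 0.65 [562.105 -43.701 131.958] [312.579 236.426]
top box 0.82 [556.28    0.857 123.545] [286.991 240.308]
top box 0.23 [543.772 139.839 128.095] [207.578 247.393]
top specs 0.8 [433.891  13.484  32.902] [279.492 308.677]
top cleaner 0.59 [665.296  80.577  70.063] [244.453 186.904]
top cleaner 0.41 [553.896  48.856 135.218] [259.564 241.062]
top case 0.81 [ 716.655 -136.147   38.632] [352.764 165.476]
scene flap2_press 0.67 [564.383  45.182 130.393] [299.422 173.386]
scene flap3_press 0.6 [574.714 -40.186 130.309] [246.955 171.046]
scene flap4_press 0.65 [ 586.633 -133.437  126.426] [190.689 170.267]
scene specs 0.56 [390.541 -55.753  33.345] [264.77 130.96]
scene cleaner 0.97 [688.684  81.958  67.006] [308.477 262.26 ]
scene case 0.65 [ 731.261 -134.771   42.794] [173.107 270.372]
scene case 0.4 [390.012 -56.366  32.927] [264.547 130.882]
```

View pics/top1.png

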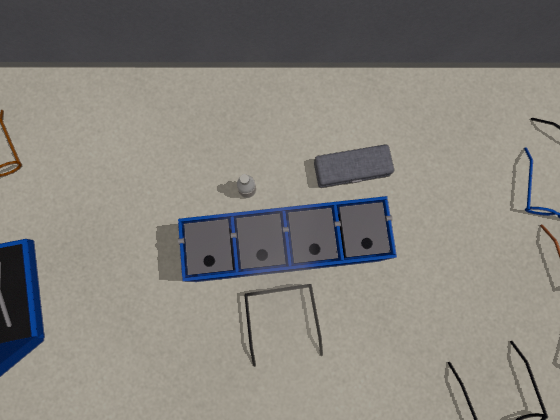

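The top view shows the box with four shut flaps. The thumb marks are at about (208,261), (262,255), (314,249) and (366,243) px, and the specs are in front at (280,320). Next I'll locate the marks precisely.

```bash
python3 - <<'E'
from h import *
np.set_printoptions(precision=3,suppress=True)
f=grab('top');K=np.array(f['intrinsics']);im=f['image'].astype(int)
P=[]
for u,v in [(208,261),(262,255),(314,249),(366,243)]:
    p=im[v-9:v+10,u-9:u+10].sum(2); m=p<110
    ys,xs=np.nonzero(m); c=np.array([xs.mean()+u-9,ys.mean()+v-9]); 
    ray=np.array(f['orientation'])@np.linalg.solve(K,[*c,1]); o=np.array(f['position'])
    q=o+ray*(130-o[2])/ray[2]; z=f['z_map'][int(round(c[1])),int(round(c[0]))]
    P.append(q); print(m.sum(),c,q,'depth pt',w(f,np.linalg.solve(K,[*c,1])*z))
P=np.array(P);print(np.linalg.norm(np.diff(P,axis=0),axis=1)); d=P[0]-P[3]; print('yaw',np.degrees(np.arctan2(-d[0],d[1])))
b=(im[:,:,2]-im[:,:,0]>50).astype(np.uint8); b[:,:150]=0
print(cv2.minAreaRect(cv2.findNonZero(b)))
E
```

```text
91 [208.626 260.44 ] [520.995 137.17  130.   ] depth pt [520.966 137.093 130.51 ]<stdin>:7: RuntimeWarning: Mean of empty slice.
  ret = ret.dtype.type(ret / rcount)
Traceback (most recent call last):
ValueError: cannot convert float NaN to integer
```

```bash
python3 - <<'E'
from h import *
np.set_printoptions(precision=3,suppress=True)
f=grab('top');K=np.array(f['intrinsics']);im=f['image'].astype(int)
P=[]
for u,v in [(208,261),(262,255),(314,249),(366,243)]:
    p=im[v-9:v+10,u-9:u+10].sum(2); m=p<(p.min()+np.median(p))/2
    ys,xs=np.nonzero(m); c=np.array([xs.mean()+u-9,ys.mean()+v-9]); 
    ray=np.array(f['orientation'])@np.linalg.solve(K,[*c,1]); o=np.array(f['position'])
    q=o+ray*(130-o[2])/ray[2]; z=f['z_map'][int(round(c[1])),int(round(c[0]))]
    P.append(q); print(m.sum(),c,q,'depth pt',w(f,np.linalg.solve(K,[*c,1])*z))
P=np.array(P);print(np.linalg.norm(np.diff(P,axis=0),axis=1)); d=P[0]-P[3]; print('yaw',np.degrees(np.arctan2(-d[0],d[1])))
E
```

```text
100 [208.8  260.42] [521.028 136.87  130.   ] depth pt [520.911 136.562 132.052]
106 [261.585 254.538] [530.926  45.427 130.   ] depth pt [530.668  45.322 133.699]
99 [314.101 248.727] [540.766 -46.151 130.   ] depth pt [540.541 -45.898 132.717]
96 [366.312 242.917] [ 550.673 -137.8    130.   ] depth pt [ 550.503 -137.421  131.766]
[91.977 92.106 92.183]
yaw 6.160111864250891
```

Emit:
drive_tool(delta_pos=[[0,0,0],[0,0,0],[0,0,0],[-0.15,-0.25,0],[-0.2,-0.35,0],[-0.2,-0.35,0],[-0.2,-0.35,0],[-0.2,-0.35,0]], dr=[[0,0,-0.078],[0,0,-0.078],[0,0,-0.078],[0,0,0],[0,0,0],[0,0,0],[0,0,0],[0,0,0]], jaw=[-1,-1,-1,-1,-1,-1,-1,-1])

```text
t: 1.67
tcp_pos: [280.0, 472.7, 231.4]
tcp_rot: [[-0.994, -0.108, 0.0], [-0.108, 0.994, 0.0], [-0.0, 0.0, -1.0]]
ft_force: [0.7, -0.3, 0.8]
gripper_width: 0.3
gripper_force: 0.0
```

Emit:
drive_tool(delta_pos=[[-0.2,-0.35,0],[-0.2,-0.35,0],[-0.2,-0.35,0],[-0.2,-0.35,0],[-0.2,-0.35,0],[-0.2,-0.35,0],[-0.1,-0.2,0],[0,0,0]], dr=[[0,0,0],[0,0,0],[0,0,0],[0,0,0],[0,0,0],[0,0,0],[0,0,0],[0,0,0]], jaw=[-1,-1,-1,-1,-1,-1,-1,-1])

```text
t: 2.33
tcp_pos: [436.4, 254.2, 231.8]
tcp_rot: [[-0.995, -0.099, 0.001], [-0.099, 0.995, -0.001], [-0.001, -0.001, -1.0]]
ft_force: [0.2, -0.5, -0.3]
gripper_width: -0.1
gripper_force: 0.0
```

Emit:
drive_tool(delta_pos=[[-0.2,-0.35,0],[-0.2,-0.35,0],[-0.2,-0.35,0],[-0.115,-0.2,0.1],[0,0,0.3],[0,0,0.3],[0,0,0.15],[0,0,0]], dr=[[0,0,-0.005],[0,0,0],[0,0,0],[0,0,0],[0,0,0],[0,0,0],[0,0,0],[0,0,0]], jaw=[-1,-1,-1,-1,-1,-1,-1,-1])

```text
t: 3.0
tcp_pos: [516.1, 143.2, 142.9]
tcp_rot: [[-0.993, -0.116, -0.005], [-0.116, 0.993, -0.002], [0.006, -0.002, -1.0]]
ft_force: [-0.6, -1.1, 0.0]
gripper_width: -0.0
gripper_force: 0.0
```

Emit:
drive_tool(delta_pos=[[-0.04,-0.065,0.04],[0,0,0.05],[0,0,0.02],[0,0,0.02],[0,0,0.015],[0,0,0.0]], dr=[[0,0,0.005],[0,0,0],[0,0,0],[0,0,0],[0,0,0],[0,0,0]], jaw=[-1,-1,-1,-1,-1,-1])

```text
t: 3.5
tcp_pos: [523.1, 137.8, 132.0]
tcp_rot: [[-0.994, -0.108, 0.0], [-0.108, 0.994, 0.0], [-0.0, 0.0, -1.0]]
ft_force: [-0.9, 0.2, -0.3]
gripper_width: -0.2
gripper_force: 0.0
```

Emit:
drive_tool(delta_pos=[[0,0,0.02],[0,0,0.02],[0,0,0.02],[0,0,0],[0,0,0]], dr=[[0,0,0],[0,0,0],[0,0,0],[0,0,0],[0,0,0]], jaw=[-1,-1,-1,-1,-1])

```text
t: 3.92
tcp_pos: [523.3, 137.8, 126.4]
tcp_rot: [[-0.994, -0.108, 0.0], [-0.108, 0.994, 0.001], [-0.001, 0.0, -1.0]]
ft_force: [-2.1, -0.1, 8.0]
gripper_width: -0.2
gripper_force: 3.7
```

Emit:
drive_tool(delta_pos=[[0,0,0.02],[0,0,0],[0,0,0]], dr=[[0,0,0],[0,0,0],[0,0,0]], jaw=[-1,-1,-1])

```text
t: 4.17
tcp_pos: [523.4, 137.8, 125.1]
tcp_rot: [[-0.994, -0.108, 0.001], [-0.108, 0.994, 0.001], [-0.001, 0.001, -1.0]]
ft_force: [-6.1, -0.9, 14.8]
gripper_width: 0.1
gripper_force: 7.5
```

Flap 1 is packed: 15 N and still rising. Moving on to flap 2.

Emit:
drive_tool(delta_pos=[[0,0,-0.2],[0.02,-0.3,0],[0.02,-0.32,0],[0,-0.3,0],[0,0,0.06],[0,0,0.06],[0,0,0.01],[0,0,0]], dr=[[0,0,0],[0,0,0],[0,0,0],[0,0,0],[0,0,0],[0,0,0],[0,0,0],[0,0,0]], jaw=[-1,-1,-1,-1,-1,-1,-1,-1])

```text
t: 4.83
tcp_pos: [528.5, 46.8, 130.1]
tcp_rot: [[-0.994, -0.109, -0.001], [-0.109, 0.994, -0.0], [0.001, -0.0, -1.0]]
ft_force: [0.1, 1.0, 0.2]
gripper_width: -0.2
gripper_force: 0.0
```

Emit:
drive_tool(delta_pos=[[0,0,0.02],[0,0,0.02],[0,0,0.02],[0,0,0],[0,0,0]], dr=[[0,0,0],[0,0,0],[0,0,0],[0,0,0],[0,0,0]], jaw=[-1,-1,-1,-1,-1])

```text
t: 5.25
tcp_pos: [528.9, 45.8, 124.7]
tcp_rot: [[-0.994, -0.108, -0.0], [-0.108, 0.994, -0.0], [0.0, -0.0, -1.0]]
ft_force: [-0.9, 0.8, 0.2]
gripper_width: 0.0
gripper_force: 0.0
```

Emit:
drive_tool(delta_pos=[[0,0,0.02],[0,0,0.02],[0,0,0],[0,0,0]], dr=[[0,0,0],[0,0,0],[0,0,0],[0,0,0]], jaw=[-1,-1,-1,-1])

```text
t: 5.58
tcp_pos: [528.8, 45.5, 120.6]
tcp_rot: [[-0.994, -0.107, -0.0], [-0.107, 0.994, -0.0], [0.0, -0.0, -1.0]]
ft_force: [-0.2, -0.3, 0.3]
gripper_width: 0.0
gripper_force: 0.0
```

Flap 2 gives way with almost no force 10 mm down, so it's the one that rocks. I'll push it open along its arc.

Emit:
drive_tool(delta_pos=[[0,0,0.05],[0,0,0.05],[-0.03,0,0.05],[-0.03,0,0.05],[-0.04,0,0.05],[0,0,0.04],[0,0,0],[0,0,0]], dr=[[0,0,0],[0,0,0],[0,0,0],[0,0,0],[0,0,0],[0,0,0],[0,0,0],[0,0,0]], jaw=[-1,-1,-1,-1,-1,-1,-1,-1])

```text
t: 6.25
tcp_pos: [538.6, 46.6, 91.2]
tcp_rot: [[-0.994, -0.107, -0.001], [-0.107, 0.994, -0.001], [0.001, -0.0, -1.0]]
ft_force: [0.7, -0.1, -0.2]
gripper_width: -0.2
gripper_force: 0.0
```

```bash
python3 - <<'E'
from h import *
f=grab('scene','s2.png'); g=grab('top')
a=f['image'][110:250,140:400];b=g['image'][190:290,170:400]
a=cv2.resize(a,(780,420)); cv2.imwrite('pics/s2c.png',a[:,:,::-1])
E
```

```text
(no output)
```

View pics/s2.png

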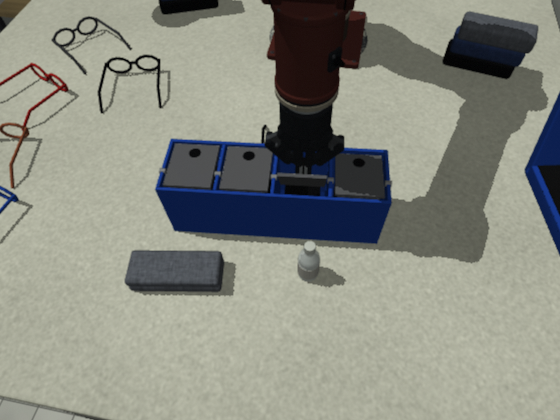

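The scene view shows flap 2 (at about (302,183) px) tipped steeply with its tail raised. The other three look level. I'll retreat and measure the angle.

Emit:
drive_tool(delta_pos=[[0.06,0,0],[0,0,-0.3],[0,0,-0.4],[0,0,-0.4],[0.35,0,-0.2],[0.4,0,0],[0.3,0,0],[0,0,0]], dr=[[0,0,0],[0,0,0],[0,0,0],[0,0,0],[0,0,0],[0,0,0],[0,0,0],[0,0,0]], jaw=[-1,-1,-1,-1,-1,-1,-1,-1])

```text
t: 7.02
tcp_pos: [424.1, 34.0, 222.1]
tcp_rot: [[-0.994, -0.108, -0.001], [-0.108, 0.994, 0.002], [0.0, 0.002, -1.0]]
ft_force: [0.1, 0.4, 0.2]
gripper_width: -0.2
gripper_force: 0.0
```

```bash
python3 - <<'E'
from h import *
np.set_printoptions(precision=1,suppress=True)
pin0=np.array([530.9,45.4]);e=np.array([.9942,.1073]);n=np.array([-.1073,.9942])
out=[]
for c in ['scene','top']:
    f=grab(c,c+'3.png');z=f['z_map'];v,u=np.nonzero(z>0)
    p=(np.linalg.inv(np.array(f['intrinsics']))@np.array([u,v,np.ones_like(u)])*z[v,u]).T@np.array(f['orientation']).T+np.array(f['position'])
    for i in range(4):
        d=p[:,:2]-(pin0+n*92*(1-i)); x=d@e-40; y=d@n
        m=(abs(y)<30)&(x>-58)&(x<34)&(p[:,2]<175)
        X=x[m];Z=p[m,2]
        h=[(int(b),round(float(np.median(Z[(X>=b)&(X<b+6)])),0)) for b in range(-58,34,6) if ((X>=b)&(X<b+6)).any()]
        print(c,i+1,h)
E
```

```text
scene 1 [(-58, 127.0), (-52, 127.0), (-46, 128.0), (-40, 128.0), (-34, 129.0), (-28, 129.0), (-22, 130.0), (-16, 130.0), (-10, 130.0), (-4, 131.0), (2, 131.0), (8, 131.0), (14, 132.0), (20, 132.0), (26, 132.0), (32, 131.0)]
scene 2 [(-58, 34.0), (-52, 37.0), (-46, 37.0), (-40, 36.0), (-34, 37.0), (-28, 76.0), (-22, 83.0), (-16, 94.0), (-10, 106.0), (-4, 116.0), (2, 126.0), (8, 139.0), (14, 154.0)]
scene 3 [(-58, 130.0), (-52, 131.0), (-46, 131.0), (-40, 131.0), (-34, 131.0), (-28, 131.0), (-22, 130.0), (-16, 131.0), (-10, 131.0), (-4, 130.0), (2, 131.0), (8, 131.0), (14, 131.0), (20, 131.0), (26, 130.0), (32, 129.0)]
scene 4 [(-58, 130.0), (-52, 131.0), (-46, 131.0), (-40, 131.0), (-34, 131.0), (-28, 131.0), (-22, 131.0), (-16, 131.0), (-10, 131.0), (-4, 131.0), (2, 131.0), (8, 131.0), (14, 131.0), (20, 130.0), (26, 130.0), (32, 129.0)]
top 1 [(-58, 127.0), (-52, 128.0), (-46, 128.0), (-40, 129.0), (-34, 129.0), (-28, 129.0), (-22, 130.0), (-16, 130.0), (-10, 131.0), (-4, 131.0), (2, 131.0), (8, 132.0), (14, 132.0), (20, 133.0), (26, 133.0), (32, 121.0)]
top 2 [(-58, 33.0), (-52, 37.0), (-46, 37.0), (-40, 37.0), (-34, 38.0), (-28, 89.0), (-22, 100.0), (-16, 111.0), (-10, 122.0), (-4, 133.0), (2, 144.0), (8, 154.0), (14, 154.0), (32, 88.0)]
top 3 [(-58, 130.0), (-52, 131.0), (-46, 131.0), (-40, 131.0), (-34, 131.0), (-28, 131.0), (-22, 131.0), (-16, 131.0), (-10, 131.0), (-4, 131.0), (2, 131.0), (8, 131.0), (14, 131.0), (20, 131.0), (26, 131.0), (32, 118.0)]
top 4 [(-58, 130.0), (-52, 131.0), (-46, 131.0), (-40, 131.0), (-34, 131.0), (-28, 131.0), (-22, 131.0), (-16, 131.0), (-10, 131.0), (-4, 131.0), (2, 131.0), (8, 131.0), (14, 131.0), (20, 131.0), (26, 131.0), (32, 117.0)]
```

View pics/scene3.png

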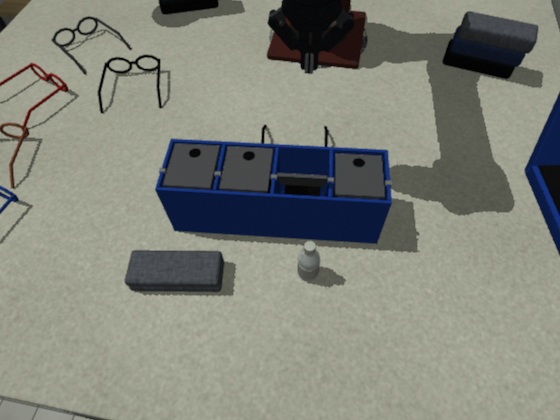

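Flap 2 stands at about 61° (slope 11/6) and the compartment below it is empty. Flap 1 has returned to about 0.055 rad. The bystanders haven't moved and the arm is clear.

```bash
python3 -c "from cell import bot; print(bot.hand_in())"
```

```text
the job is handed in; nothing more can be done
None
```

Flap 2 was the one that rocked: I pushed it open to about 61° and handed the job in with it standing open and the arm clear; flap 1 was the only other flap pressed (about 15 N), flaps 3 and 4 were never touched, and the spectacles, bottle and case were left where they were.

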